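Set the hold-down screw of a sample shaker with the power isolated

ROBOT

A 6-joint arm with a two-finger parallel gripper is mounted at the origin on the work surface. World frame = base frame: x ahead of the robot, y to its left, z up, the work surface at z = 0. Lengths are in m, angles in rad, forces in N, time in s.
With the tool pointing down it reaches from about 0.2 to 0.875 m from the base axis. Payload 3.4 kg.
Tool frame: the origin (TCP) lies between the finger pads, 19 mm behind the fingertips; this is the grasp point; z points along the fingers, y is the line along which they close (so a half turn about z gives the same grasp; the last joint's range is limited). The gripper opens to 94 mm and grips with 3 to 60 N. Pads are 16 mm wide; open, the fingers measure 119 mm over their backs; the gripper's body (75 mm by 177 mm) begins 78 mm behind the grasp point.
Start: joints at [1.013, 0.276, 1.505, -0, 1.361, -0.121], TCP at [0.243, 0.521, 0.224] pointing down, gripper open.
Joint ranges: [-2.89, 2.89], [-0.75, 2.08], [0.22, 2.7], [-1.18, 4.32], [0.11, 2.71], [-2.7, 2.7]. Speed limits (rad/s): [2.57, 2.57, 3.14, 3.14, 3.14, 3.14].

INTERFACE

Orientations are given as [roll, pitch, yaw] about the fixed x, y, z axes, in that order (R = Rz(yaw) Ry(pitch) Rx(roll)).
In Python, from cell import get_state, snapshot, calibration, close_job, regions_of gives the robot as it stands.
- The arm moves only by the tool send_rows, never from a script. Its arguments are lists of equal length, an entry for each row: "gripper": the opening, from 0 (shut) to 1 (fully open); "travel": the shift along the tool's x, y, z in m, a list of three; "turn": the turn about the tool's z in rad. In form: {"gripper": [gripper, ...], "travel": [[dx, dy, dz], ...], "turn": [turn, ...]}. A call has 1 to 5 rows; each row shifts and turns the commanded pose from where the row before left it, along the tool's axes as they then stand; what a row does not reach is not made up. A row lasts 1/12 s, in which the tool goes at most 41.7 mm and 7.16 degrees, less where a joint would pass 70% of its speed; a pose out of reach is approached as far as the arm can. A call is refused whole if a number of a shift passes 0.0417 or a number of a turn 0.125, either way. A call with a gripper value outside its range is refused whole. The fingers move at their own pace and stop on an object; the grip force is fixed at half the most. Time passes only in rows, so rows that do not move let the fingers close. It gives the time, the measured TCP pose, the force, the opening and the grip force at its end, in the units of the state.
- get_state(): the state, without advancing time (a new reading comes with each control period).
- snapshot(name): name is "scene" or "top" or "wrist"; returns the picture (480x640x3 uint8, red, green, blue); there is no depth.
- calibration(name): a dict with "fx", "fy", "cx", "cy" (pixels), "pose" (4x4, takes a point from camera to world coordinates). Camera axes: x right, y down, z forward; pixel columns grow to the right and rows downward; lengths in m; the calibration is good to about 2 mm. The wrist camera is an equidistant fisheye: a pixel r from the principal point sees the ray r / f radians off the axis. A picture is of the moment at which its call begins: read the wrist's pose just before it. calibration takes no time and is no camera call; for the wrist camera it gives the pose at the moment of the call.
- close_job(): hands the job in; it is judged then, once.
Trained networks look in the newest picture that a camera, given by its name, has taken for a name from the list of things; names that differ only in an ending like _2 or _b are one class to them, and where a whole thing is asked for, a point or a joint stands for the part that bears it (a point fixed in the world has none). Each returns a list of dicts, best first, with "conf" (0 to 1); they miss things now and then, are a little off and sometimes report something else, mostly with a low value. They report only what shows in the picture. A call takes as long as a camera call. They do not tell look-alikes from the thing itself.
- regions_of(camera, name): "region" (480x640 bool, what is visible of it) and "location" ([column, row] in pixels, amid what is visible of it).
The state is a dict: "time_s": time; "qpos": joint angles; "joint_velocities": joint speeds; "joint_torque": joint torques, N m; "position": TCP position; "tool_rot": TCP orientation; "wrist_force": force on the tool from outside, world axes, zero at the start; "moment": the same for the moment, N m; "width": opening from 0.0 (shut) to 1.0 (fully open); "grasp_force": force on a finger pad.
Only numpy, scipy, OpenCV 4.12 (cv2) and the standard library are available. Lean on these libraries where they do the work, as an engineer would, in place of code of your own. Each camera call takes 0.05 s, during which the arm holds its last target. There are 200 camera calls.

TASK

Switch the shaker's power off by turning the red isolator handle anticlockwise until its white stripe points at the red mark, and leave it off. Then turn the orange thumbscrew of the shaker's tin clamp clockwise until it seats on the tin, back it off a quarter turn, and finish there still holding the thumbscrew between the fingers so that I can tighten the lock nut. Leave the two loose tins and the bottle standing where they are.

Things in the scene. Friction and masses are not known exactly. Their poses are not given: they have to be found in the camera images.
- isolator: fixed power isolator, a grey box 110 x 110 x 60 mm lying face up on the bench, yellow plate on top (62 mm high) with a red mark towards its own -x and a green mark towards its own +y. Origin: centre of the underside. It and the shaker may stand on either side, turned a little
- isolator_handle: red bar handle of the isolator, turning about a vertical axis: 56 mm long (its own x), 14 mm thick (its own y), 36 mm high, on a black disc of radius 29 mm. Origin: on the turning axis at the height to grip, 95 mm above the bench, 11 mm below the bar's top and 25 mm above the disc. A white stripe on its top marks its -x end
- isolator_turn (a joint): angle of the isolator handle, rad: 0 = on (stripe at the green mark), 1.571 = off (stripe at the red mark), growing anticlockwise seen from above. It starts on. Rigid stops at both ends; an over-centre spring (about 0.12 N m at the ends, none half way) and a little friction (0.03 N m) snap it to the nearer end
- shaker: fixed sample shaker: white housing 180 x 150 mm with a dark platform at 48 mm height, on it a sample tin of 80 mm diameter (lid at 88 mm) under a clamp bridge along its own y, 30 mm wide and 140 mm long, on two columns with nuts reaching 136 mm height. Origin: centre of the underside, under the screw's axis
- thumbscrew: orange bar grip of the clamp's vertical screw: 44 mm long (own x), 12 mm thick (own y), 36 mm high; white stripe on top at its +x end. Origin: on the screw's axis at the height to grip, 11 mm below its top, 25 mm above its underside; 173 mm above the bench when seated, rising 5 mm per turn backed off. Below it an 18 mm brass hub; the bridge's top is at 128 mm height
- screw_turn (a joint): angle of the thumbscrew backed off from its seat, rad: 0 = seated on the tin (rigid stop), growing anticlockwise seen from above, 1.571 = a quarter turn off the seat, at most 4.5. It starts somewhere from 0.9 to 2.6. Stays where it is left (friction 0.06 N m)
- small_tin: loose lidded aluminium tin, 54 mm diameter, 35 mm high, between the shaker and the isolator; to be left alone. Origin: centre of the underside
- large_tin: loose lidded aluminium tin, 70 mm diameter, 40 mm high, beyond the work; to be left alone. Origin: centre of the underside
- bottle: loose white bottle with a blue cap, 64 mm diameter, 150 mm high, beyond the work; to be left alone. Origin: centre of the underside
There are look-alikes about, which are no part of the job. There is more than one size of the isolator; the one meant has the size given above. Leave any brown or turquoise look-alike of the shaker alone.

How it is judged:
On the way, in this order (a step that is already met when the one before it is completed fails the run):
1. the isolator is switched off (handle within 0.15 rad of its off stop) (value of joint isolator_turn above 1.42 rad), for 0.2 s.
2. with the isolator off, the thumbscrew is turned down onto its seat (within 0.08 rad of the stop) (value of joint screw_turn below 0.08 rad and value of joint isolator_turn above 1.42 rad), for 0.1 s.
At the end, for the whole second after the job is handed in: Isolator off (within 0.15 rad of its stop); thumbscrew a quarter turn off its seat (1.571 rad, give or take 0.26), still, gripped by the fingers (over 5 N, tool point within 20 mm of its axis); loose tins and bottle upright (within 0.2 rad), within 30 mm of where they were (value of joint isolator_turn above 1.42 rad and value of joint screw_turn between 1.311 and 1.831 rad and velocity of joint screw_turn between -0.1 and 0.1 rad/s and contact force between the fingers and thumbscrew above 5 N and horizontal distance between the grasp point and thumbscrew below 0.02 m and distance of each of small_tin, large_tin, bottle from where it was at the start of the episode below 0.03 m and angle between each of small_tin, large_tin, bottle's own z axis and vertical below 0.2 rad); the arm keeps its last pose, push and grip.
It fails at once if the small tin is knocked away or over (distance of small_tin from where it was at the start of the episode above 0.03 m or angle between small_tin's own z axis and vertical above 0.3 rad).
It fails at once if the large tin is knocked away or over (distance of large_tin from where it was at the start of the episode above 0.03 m or angle between large_tin's own z axis and vertical above 0.3 rad).
It fails at once if the bottle is knocked away or over (distance of bottle from where it was at the start of the episode above 0.03 m or angle between bottle's own z axis and vertical above 0.3 rad).
It also fails if it takes over 61 s, if anything falls off the work surface, if the arm or the gripper's body presses on something with over 40 N, if the wrist force passes 120 N, or if a joint passes its speed limit or range.

## Working session

There is one attempt and no reset: what is moved stays moved. The work goes in short steps, Python scripts to look and compute and a tool call to move; the robot and the scene stay as the last step left them, time stands still between calls to the robot, and variables do not carry over. Pictures are saved under pics/ and viewed, at most 10 in all, crops included, and the job is handed in when it is done.

Besides the shell and the picture viewer there is one more tool, called after "Call:" as name(argument=value, ...) on one line, values as JSON. send_rows: Moves the arm, as the interface text tells. Its arguments: {"type":"object","properties":{"gripper":{"type":"array"},"travel":{"type":"array"},"turn":{"type":"array"}},"required":["gripper","travel","turn"]}

```bash
mkdir -p pics; ls
python3 - <<'E'
from cell import *
import cv2,numpy as np
s=get_state();print(s)
for c in ["scene","top"]:
    im=snapshot(c);cv2.imwrite(f"pics/{c}0.png",im[:,:,::-1])
    k=calibration(c);print(c,k)
    for n in ["isolator","isolator_handle","shaker","thumbscrew","small_tin","large_tin","bottle"]:
        print(n,[(round(r["conf"],2),np.round(r["location"]).tolist(),int(r["region"].sum())) for r in regions_of(c,n)])
E
```

```text
pics
{'time_s': 0.0, 'qpos': array([ 1.01299772e+00,  2.76582323e-01,  1.50614004e+00,  6.16510675e-06,
        1.36068836e+00, -1.21003680e-01]), 'joint_velocities': array([-0.00199935, -0.0003249 ,  0.00129671, -0.00025588, -0.00124686,
       -0.00071623]), 'joint_torque': array([ 1.90748826e-03, -4.04581940e+01, -2.37229604e+01,  7.00251223e-02,
        3.44868447e-02, -1.06768032e-04]), 'position': array([0.24296251, 0.52054938, 0.22340919]), 'tool_rot': array([-3.13978861e+00, -2.25439029e-04,  2.70479623e+00]), 'wrist_force': array([0.31192806, 0.50997845, 0.0902325 ]), 'moment': array([ 0.03130127, -0.01096555,  0.01769733]), 'grasp_force': 0.0, 'width': 0.9991954833361931}
scene {'fx': 521.8537290913285, 'fy': 521.8537290913285, 'cx': 325.6912926807459, 'cy': 237.2535165642835, 'pose': array([[ 0.74522794,  0.45671055, -0.48585059,  1.09691246],
       [ 0.66653863, -0.53099077,  0.52323519, -0.71122198],
       [-0.01901515, -0.71376767, -0.70012438,  0.9152002 ],
       [ 0.        ,  0.        ,  0.        ,  1.        ]])}
isolator [(0.69, [184.0, 359.0], 6712), (0.6, [2
[... 583 characters left out ...]
array([[ 0.01055298, -0.99555846,  0.09355203,  0.40676056],
       [-0.99993815, -0.01083508, -0.00250807, -0.10410027],
       [ 0.00351057, -0.09351978, -0.99561123,  1.43143078],
       [ 0.        ,  0.        ,  0.        ,  1.        ]])}
isolator [(0.6, [474.0, 255.0], 3816)]
isolator_handle [(0.9, [385.0, 230.0], 437), (0.81, [482.0, 250.0], 801)]
shaker [(0.91, [285.0, 212.0], 4203), (0.62, [204.0, 337.0], 4509), (0.57, [187.0, 229.0], 4446)]
thumbscrew [(0.74, [194.0, 334.0], 180), (0.61, [172.0, 221.0], 178), (0.5, [284.0, 202.0], 119)]
small_tin [(0.61, [285.0, 285.0], 309)]
large_tin [(0.77, [220.0, 145.0], 652), (0.39, [286.0, 286.0], 346)]
bottle [(0.66, [331.0, 145.0], 653)]
```

View pics/scene0.png

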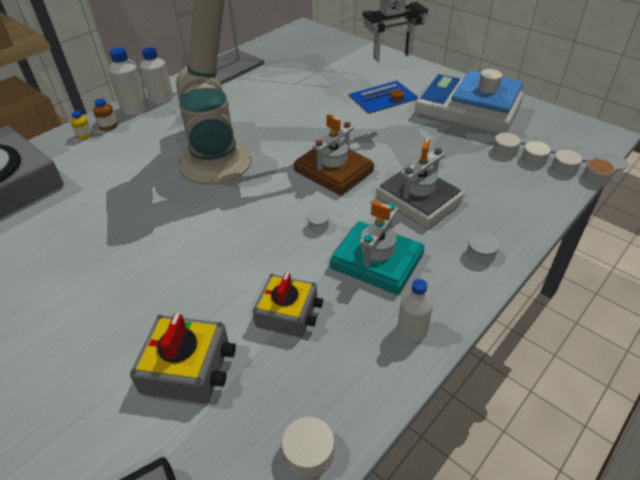

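View pics/top0.png

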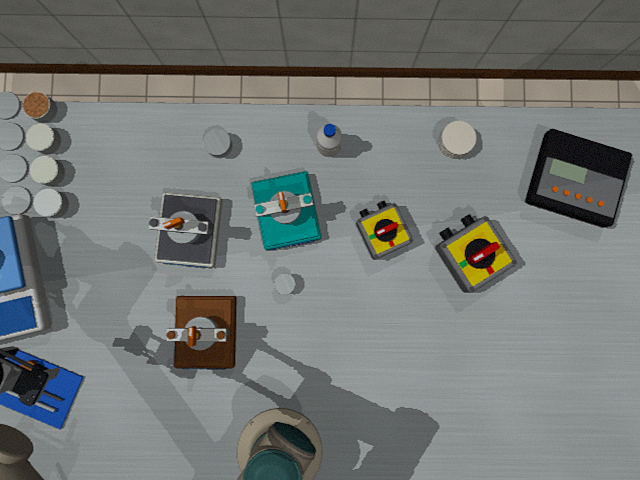

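The scene view shows the following candidates.
- **Isolators:** a small one at top (385,230) / scene (286,300), and a large one at top (480,252) / scene (180,350). I expect the small one to be the 110 mm box.
- **Shakers:** white at top (187,229), turquoise at (285,212), brown at (204,335). The white one is meant.

Next I measure them and view a crop to confirm.

```bash
cat > h.py <<'E'
import numpy as np,cv2
from cell import *
def ray(c,uv,z):
    k=calibration(c);P=k["pose"]
    d=P[:3,:3]@np.array([(uv[0]-k["cx"])/k["fx"],(uv[1]-k["cy"])/k["fy"],1])
    return (P[:3,3]+d*(z-P[2,3])/d[2])[:2]
def rect(c,mask,z):
    ys,xs=np.nonzero(mask)
    p=np.array([ray(c,(x,y),z) for x,y in zip(xs,ys)],np.float32)*1000
    (cx,cy),(w,h),a=cv2.minAreaRect(p)
    if w<h: w,h,a=h,w,a+90
    return [round(float(v),1) for v in (cx,cy,w,h,a)], len(xs)
def colmask(im,lo,hi,ctr,r):
    hsv=cv2.cvtColor(im,cv2.COLOR_RGB2HSV);m=cv2.inRange(hsv,lo,hi)>0
    Y,X=np.mgrid[:480,:640];return m&(np.hypot(X-ctr[0],Y-ctr[1])<r)
E
python3 - <<'E'
from h import *
t=cv2.imread("pics/top0.png")[:,:,::-1].copy();s=cv2.imread("pics/scene0.png")[:,:,::-1].copy()
for n,c in (("small",(385,231)),("big",(480,254))):
    m=colmask(t,(22,150,80),(35,255,255),c,45 if n=="big" else 36)
    print(n,"yellow",rect("top",m,.062))
    r=colmask(t,(0,150,60),(6,255,255),c,28 if n=="big" else 18)|colmask(t,(174,150,60),(180,255,255),c,20)
    print("red",rect("top",r,.106), "scene red")
for n,c in (("scene",(285,285)),):
    r=colmask(s,(0,150,60),(6,255,255),c,22);print(n,rect("scene",r,.095))
o=colmask(t,(5,150,80),(17,255,255),(173,223),20);print("orange top",rect("top",o,.184))
o=colmask(s,(5,150,80),(17,255,255),(424,152),22);ys,xs=np.nonzero(o);print("orange scene px",xs.mean(),ys.mean(),ray("scene",(xs.mean(),ys.mean()),.166))
for n,uv,z in (("small",(285,285),.035),("large",(217,140),.04),("bottle",(329,131),.15),("turq",(283,203),.18),("brown",(194,334),.18)): print(n,ray("top",uv,z))
for n,uv,z in (("small",(316,219),.03),("large",(482,242),.03),("bottlecap",(419,284),.15)): print(n,ray("scene",uv,z))
# shaker base corners
for uv in ((163,195),(220,200),(214,268),(156,260)): print("plat",ray("top",uv,.048))
def crop(im,x,y,w,h,f): return cv2.resize(im[y:y+h,x:x+w],None,fx=f,fy=f,interpolation=cv2.INTER_CUBIC)
a=crop(t,345,190,80,75,5);b=crop(t,147,185,80,75,5);
c=crop(s,245,260,80,40,5);d=crop(s,385,130,80,40,5)
cv2.imwrite("pics/crop.png",np.vstack([np.hstack([a,b]),np.hstack([c,d])])[:,:,::-1])
E
```

```text
small yellow ([555.1, -259.7, 90.2, 89.9, 115.5], 800)
red ([546.5, -256.1, 57.4, 48.5, 168.1], 136) scene red
big yellow ([499.0, -493.8, 118.9, 118.4, 122.4], 1383)
red ([481.6, -501.9, 82.1, 61.2, 122.7], 277) scene red
scene ([565.0, -266.4, 63.3, 47.3, 84.1], 225)
orange top ([552.6, 238.5, 41.5, 16.7, 112.8], 76)
orange scene px 424.73417721518985 149.83544303797467 [0.55707928 0.23615142]
small [ 0.4159451 -0.0103233]
large [0.78641924 0.17098154]
bottle [ 0.78133995 -0.11644197]
turq [ 0.60236671 -0.01225309]
brown [0.30335747 0.1820901 ]
small [ 0.42046982 -0.01672258]
large [0.77569375 0.18111047]
bottlecap [ 0.78614013 -0.11812615]
plat [0.6401284  0.30225365]
plat [0.62891253 0.15733237]
plat [0.45643936 0.16750514]
plat [0.474942   0.31355446]
```

View pics/crop.png

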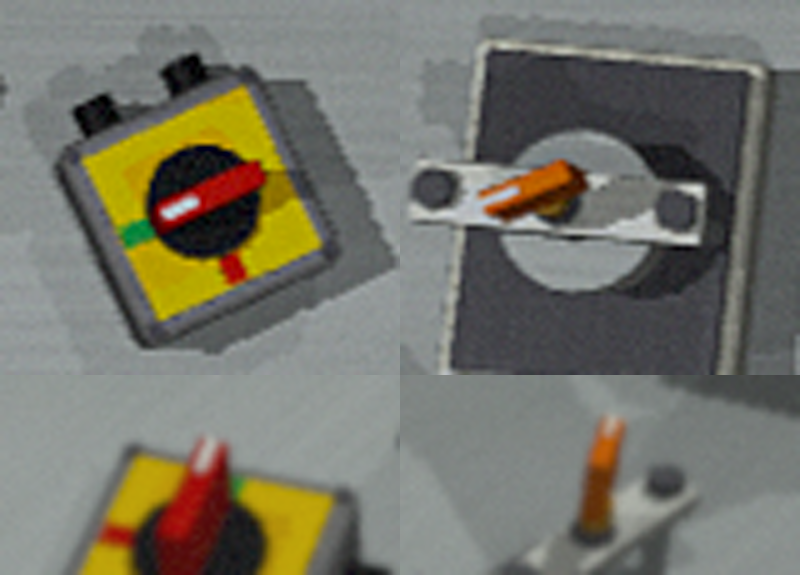

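The small isolator's yellow plate measures 90 mm, which fits the 110 mm box. The big one's plate is 119 mm, so it is out. The small one is at (0.555, -0.260) with yaw 25.5°, its stripe is at the green mark (image left), and the red mark is image-down. The white-rimmed shaker with the dark platform is the one meant. Its screw is at (0.552, 0.238) with the bar at 113°. Now I move over the isolator.

Call:
send_rows(gripper=[1,1,1,1,1], travel=[[-0.01,-0.01,-0.02],[-0.025,-0.023,-0.02],[-0.025,-0.023,0],[-0.025,-0.023,0],[-0.025,-0.023,0]], turn=[0,0,0,0,0])

```text
time_s: 1.22
position: [0.3002, 0.3809, 0.2648]
tool_rot: [3.14, 0.001, 2.706]
wrist_force: [0.9, -0.3, 0.7]
width: 1.0
grasp_force: 0.0
```

Call:
send_rows(gripper=[1,1,1,1,1], travel=[[-0.025,-0.023,0],[-0.025,-0.023,0],[-0.025,-0.023,0],[-0.025,-0.023,0],[-0.025,-0.023,0]], turn=[0,0,0,0,0])

```text
time_s: 1.63
position: [0.3647, 0.2235, 0.2645]
tool_rot: [3.141, 0.001, 2.705]
wrist_force: [0.6, -0.1, -0.6]
width: 1.0
grasp_force: 0.0
```

Call:
send_rows(gripper=[1,1,1,1,1], travel=[[-0.025,-0.023,0],[-0.025,-0.023,0],[-0.025,-0.023,0],[-0.025,-0.023,0],[-0.025,-0.023,0]], turn=[0,0,0,0,0])

```text
time_s: 2.05
position: [0.4293, 0.0663, 0.2646]
tool_rot: [3.141, 0.001, 2.705]
wrist_force: [0.1, 0.4, 0.1]
width: 1.002
grasp_force: 0.0
```

Call:
send_rows(gripper=[1,1,1,1,1], travel=[[-0.025,-0.023,0],[-0.025,-0.023,0],[-0.025,-0.023,0],[-0.025,-0.023,0],[-0.025,-0.023,0]], turn=[0,0,0,0,0])

```text
time_s: 2.47
position: [0.494, -0.0909, 0.2644]
tool_rot: [3.141, 0.001, 2.704]
wrist_force: [0.5, -0.2, -0.1]
width: 1.002
grasp_force: 0.0
```

Call:
send_rows(gripper=[1,1,1,1,1], travel=[[-0.025,-0.023,0],[-0.025,-0.023,0],[-0.025,-0.023,0],[-0.025,-0.023,0],[-0.01,-0.01,0]], turn=[0,0,0,0,0])

```text
time_s: 2.88
position: [0.5515, -0.2323, 0.2636]
tool_rot: [-3.14, 0.001, 2.702]
wrist_force: [0.3, -0.4, -0.3]
width: 1.001
grasp_force: 0.0
```

Call:
send_rows(gripper=[1,1,1,1,1], travel=[[0,0,0],[0,0,0],[0,0,0],[0,0,0],[0,0,0]], turn=[0.115,0.115,0.115,0.115,0.115])

```text
time_s: 3.3
position: [0.5498, -0.2274, 0.2642]
tool_rot: [3.141, -0.001, 2.124]
wrist_force: [-0.3, 0.4, -0.6]
width: 0.998
grasp_force: 0.0
```

Call:
send_rows(gripper=[1,1,1], travel=[[0,0,0],[0,0,0],[0,0,0]], turn=[0.115,0,0])

```text
time_s: 3.55
position: [0.5499, -0.2275, 0.2643]
tool_rot: [3.142, -0.0, 2.018]
wrist_force: [-0.4, -0.2, 0.3]
width: 1.002
grasp_force: 0.0
```

```bash
cat >> h.py <<'E'
def wray(k,uv,z):
    P=k["pose"];v=np.array([uv[0]-k["cx"],uv[1]-k["cy"]]);r=np.hypot(*v);th=r/k["fx"]
    d=P[:3,:3]@np.array([*(v/max(r,1e-9)*np.sin(th)),np.cos(th)])
    return (P[:3,3]+d*(z-P[2,3])/d[2])[:2]
def wrect(k,m,z):
    m=cv2.morphologyEx(m.astype(np.uint8),cv2.MORPH_OPEN,np.ones((3,3)))
    n,l,st,_=cv2.connectedComponentsWithStats(m)
    if n<2:return None
    i=1+st[1:,4].argmax();ys,xs=np.nonzero(l==i)
    p=np.array([wray(k,q,z) for q in zip(xs,ys)],np.float32)*1000
    (cx,cy),(w,h),a=cv2.minAreaRect(p)
    if w<h:w,h,a=h,w,a+90
    return [round(float(v),1) for v in (cx,cy,w,h,a)],st[i].tolist()
E
python3 - <<'E'
from h import *
k=calibration("wrist");im=snapshot("wrist");cv2.imwrite("pics/w1.png",im[:,:,::-1])
hsv=cv2.cvtColor(im,cv2.COLOR_RGB2HSV)
print(k["fx"],k["pose"].round(3).tolist())
for r in regions_of("wrist","isolator_handle"):
    print(r["conf"],r["location"],wray(k,r["location"],.1),r["region"].sum())
    m=r["region"]
    print("reg",wrect(k,m,.106))
    mm=cv2.dilate(m.astype(np.uint8),np.ones((9,9)))>0
    w=(hsv[...,1]<70)&(hsv[...,2]>120)&mm; print("white",wrect(k,w,.106))
y=cv2.inRange(hsv,(22,150,80),(35,255,255));print("yellow",wrect(k,y,.062))
E
```

```text
371.64829954431775 [[0.902, 0.416, 0.119, 0.516], [0.432, -0.867, -0.248, -0.154], [-0.0, 0.275, -0.961, 0.424], [0.0, 0.0, 0.0, 1.0]]
0.93 [311.0, 247.9] [ 0.55313164 -0.24673369] 2750
reg ([550.4, -250.1, 60.3, 51.6, 79.4], [280, 220, 58, 69, 2750])
white ([548.5, -241.9, 16.8, 4.5, 115.3], [306, 234, 6, 19, 113])
0.85 [189.5, 417.7] [ 0.51190249 -0.50746794] 886
reg ([513.7, -508.3, 88.6, 32.0, 81.5], [175, 404, 40, 39, 884])
white None
0.35 [295.1, 2.9] [ 0.44475273 -0.05215182] 364
reg ([449.2, -55.3, 34.4, 10.9, 24.2], [278, 0, 41, 12, 364])
white ([465.3, -48.1, 12.7, 4.7, 85.4], [314, 0, 9, 12, 62])
yellow ([578.8, -246.3, 88.9, 38.2, 115.7], [316, 204, 39, 84, 2303])
```

View pics/w1.png

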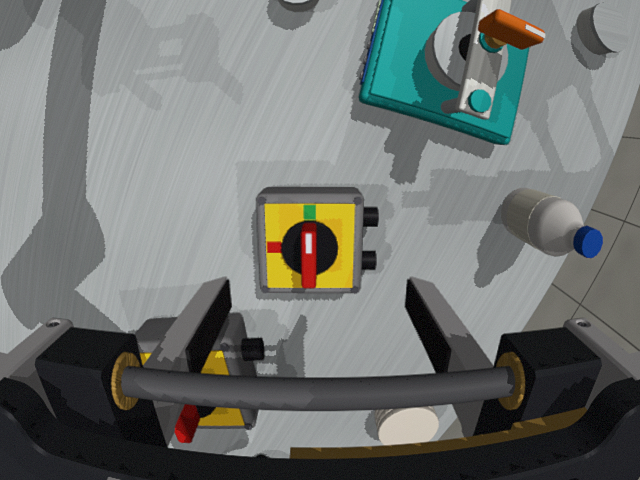

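Run:
```python
from h import *
k=calibration("wrist");im=cv2.imread("pics/w1.png")[:,:,::-1].copy();hsv=cv2.cvtColor(im,cv2.COLOR_RGB2HSV)
m=cv2.inRange(hsv,(22,150,80),(35,255,255));m[:,:260]=0;m[:,360:]=0;m[:198]=0;m[296:]=0
ys,xs=np.nonzero(m);p=np.array([wray(k,q,.062) for q in zip(xs,ys)],np.float32)*1000;print(cv2.minAreaRect(p))
b=((hsv[...,2]<45)).astype(np.uint8);b[:,:275]=0;b[:,345:]=0;b[:215]=0;b[282:]=0
ys,xs=np.nonzero(b);p=np.array([wray(k,q,.07) for q in zip(xs,ys)],np.float32)*1000;print(cv2.minEnclosingCircle(p))
r=cv2.inRange(hsv,(0,150,60),(8,255,255))|cv2.inRange(hsv,(172,150,60),(180,255,255));r[:,:296]=0;r[:,325:]=0;r[:200]=0;r[300:]=0
ys,xs=np.nonzero(r);print(xs.min(),xs.max(),ys.min(),ys.max())
for uv in ((309,ys.min()),(309,ys.max())):print(wray(k,uv,.106),wray(k,uv,.07))
```

```text
((555.5087890625, -257.63934326171875), (89.84062957763672, 89.22977447509766), 25.66971778869629)
((554.9911499023438, -256.2629089355469), 28.022497177124023)
301 316 223 287
[ 0.54114931 -0.22532648] [ 0.54402412 -0.23335966]
[ 0.56706109 -0.28046313] [ 0.57286793 -0.29473526]
```

The picture shows the handle at (309,250) with its stripe towards the green mark. Plate and disc give the axis at about (0.555, -0.2565), and the bar lies at 115.5°, which matches the tool's yaw. I go down onto it.

Call:
send_rows(gripper=[1,1,1,1,1], travel=[[-0.014,-0.004,0],[-0.014,-0.004,0.02],[0,0,0.03],[0,0,0.03],[0,0,0.02]], turn=[0,0,0,0,0])

```text
time_s: 4.07
position: [0.554, -0.2577, 0.1615]
tool_rot: [-3.14, -0.002, 2.015]
wrist_force: [0.1, -0.1, -0.4]
width: 0.999
grasp_force: 0.0
```

Call:
send_rows(gripper=[1,1,1,1,1], travel=[[0,0,0.02],[0,0,0.02],[0,0,0.02],[0,0,0.008],[0,0,0]], turn=[0,0,0,0,0])

```text
time_s: 4.48
position: [0.5537, -0.2569, 0.094]
tool_rot: [-3.139, -0.004, 2.015]
wrist_force: [-0.4, 0.4, 0.4]
width: 0.998
grasp_force: 0.0
```

Call:
send_rows(gripper=[0,0,0,0,0], travel=[[0,0,0],[0,0,0],[0,0,0],[0,0,0],[0,0,0]], turn=[0,0,0,0,0])

```text
time_s: 4.9
position: [0.5554, -0.2571, 0.0972]
tool_rot: [3.141, 0.001, 2.015]
wrist_force: [-0.0, -0.5, 0.0]
width: 0.683
grasp_force: 0.0
```

Call:
send_rows(gripper=[0,0,0,0,0], travel=[[0,0,0],[0,0,0],[0,0,0],[0,0,0],[0,0,0]], turn=[0,0,0,0,0])

```text
time_s: 5.32
position: [0.5549, -0.2568, 0.0962]
tool_rot: [3.142, -0.0, 2.015]
wrist_force: [-0.6, -0.2, -0.3]
width: 0.325
grasp_force: 0.0
```

Call:
send_rows(gripper=[0,0,0,0,0], travel=[[0,0,0],[0,0,0],[0,0,0],[0,0,0],[0,0,0]], turn=[0,0,0,0,0])

```text
time_s: 5.73
position: [0.5545, -0.257, 0.0962]
tool_rot: [-3.141, -0.0, 2.015]
wrist_force: [-0.9, -0.7, 0.7]
width: 0.147
grasp_force: 30.0
```

Call:
send_rows(gripper=[0,0,0,0,0], travel=[[0,0,0],[0,0,0],[0,0,0],[0,0,0],[0,0,0]], turn=[0,-0.05,-0.05,-0.05,-0.05])

```text
time_s: 6.15
position: [0.5542, -0.2572, 0.0962]
tool_rot: [-3.14, -0.001, 2.217]
wrist_force: [-2.2, -1.7, 0.9]
width: 0.148
grasp_force: 30.0
```

Call:
send_rows(gripper=[0,0,0,0,0], travel=[[0,0,0],[0,0,0],[0,0,0],[0,0,0],[0,0,0]], turn=[-0.09,-0.09,-0.09,-0.09,-0.09])

```text
time_s: 6.57
position: [0.5537, -0.2577, 0.0962]
tool_rot: [-3.139, -0.002, 2.669]
wrist_force: [-2.1, -3.4, 0.6]
width: 0.146
grasp_force: 30.0
```

Call:
send_rows(gripper=[0,0,0,0,0], travel=[[0,0,0],[0,0,0],[0,0,0],[0,0,0],[0,0,0]], turn=[-0.09,-0.09,-0.09,-0.09,-0.09])

```text
time_s: 6.98
position: [0.5536, -0.2584, 0.0962]
tool_rot: [-3.139, -0.003, 3.12]
wrist_force: [-3.6, -4.7, -0.3]
width: 0.147
grasp_force: 30.0
```

Call:
send_rows(gripper=[0,0,0,0,0], travel=[[0,0,0],[0,0,0],[0,0,0],[0,0,0],[0,0,0]], turn=[-0.09,-0.09,-0.09,-0.09,-0.09])

```text
time_s: 7.4
position: [0.5537, -0.2591, 0.0962]
tool_rot: [-3.139, -0.004, -2.713]
wrist_force: [-3.7, -5.7, 0.0]
width: 0.148
grasp_force: 30.0
```

Call:
send_rows(gripper=[0,0,0,0,0], travel=[[0,0,0],[0,0,0],[0,0,0],[0,0,0],[0,0,0]], turn=[-0.03,0,0,0,0])

```text
time_s: 7.82
position: [0.5538, -0.2591, 0.0962]
tool_rot: [-3.139, -0.004, -2.689]
wrist_force: [-2.9, -5.2, 0.4]
width: 0.148
grasp_force: 30.0
```

```bash
python3 -c "
from cell import *
s=get_state();print(s['qpos'],s['moment'],s['tool_rot'])"
```

```text
[-0.54886138  0.42322416  1.61373254 -0.0046853   1.10472908 -2.57054925] [-0.92155586  0.95962217 -0.25918386] [-3.13941246 -0.00357403 -2.68859934]
```

The tool has turned 1.58 rad, so the handle is at its stop. I release and lift.

Call:
send_rows(gripper=[1,1,1,1,1], travel=[[0,0,0],[0,0,0],[0,0,0],[0,0,0],[0,0,0]], turn=[0,0,0,0,0])

```text
time_s: 8.23
position: [0.5552, -0.2565, 0.0963]
tool_rot: [3.141, 0.001, -2.688]
wrist_force: [0.4, 0.6, 0.3]
width: 0.465
grasp_force: 0.0
```

Call:
send_rows(gripper=[1,1,1,1,1], travel=[[0,0,-0.01],[0,0,-0.03],[0,0,-0.04],[0,0,-0.04],[0,0,-0.04]], turn=[0,0,0,0,0])

```text
time_s: 8.65
position: [0.5547, -0.2565, 0.2587]
tool_rot: [-3.142, 0.0, -2.688]
wrist_force: [0.9, -0.5, 0.5]
width: 0.819
grasp_force: 0.0
```

Call:
send_rows(gripper=[1,1,1], travel=[[0,0,-0.014],[0,0,0],[0,0,0]], turn=[0,0,0])

```text
time_s: 8.9
position: [0.5551, -0.2567, 0.2713]
tool_rot: [-3.14, 0.001, -2.688]
wrist_force: [-0.7, -0.4, -0.5]
width: 0.991
grasp_force: 0.0
```

Run:
```python
from h import *
im=snapshot("top");hsv=cv2.cvtColor(im,cv2.COLOR_RGB2HSV);cv2.imwrite("pics/top1.png",im[:,:,::-1])
s=get_state();print(s['position'],s['tool_rot'],s['qpos'])
k=calibration("wrist");im=snapshot("wrist");cv2.imwrite("pics/w2.png",im[:,:,::-1])
hsv=cv2.cvtColor(im,cv2.COLOR_RGB2HSV)
for r in regions_of("wrist","isolator_handle"):
    m=r["region"];mm=cv2.dilate(m.astype(np.uint8),np.ones((9,9)))>0
    w=(hsv[...,1]<70)&(hsv[...,2]>120)&mm;print(r["conf"],r["location"],wray(k,r["location"],.1), "white",wrect(k,w,.106))
```

```text
[ 0.554373   -0.25635106  0.26943744] [ 3.14022291e+00 -6.56613465e-04 -2.68827124e+00] [-5.47117766e-01  3.11128429e-01  1.34313105e+00  1.87520533e-04
  1.48884063e+00 -2.57125055e+00]
0.77 [131.5, 75.2] [ 0.49788626 -0.47877182] white ([487.2, -486.0, 25.9, 7.6, 123.8], [116, 56, 24, 13, 177])
0.62 [316.7, 218.8] [ 0.54909622 -0.2589419 ] white ([540.0, -264.6, 17.2, 4.4, 25.8], [313, 199, 6, 20, 109])
```

View pics/w2.png

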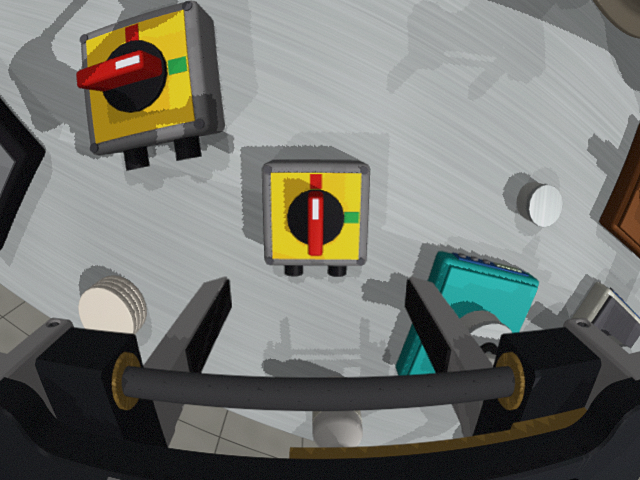

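The wrist picture shows the stripe (316,205) at the red mark (316,180), so the isolator is off. I turn back and travel to the white shaker.

Call:
send_rows(gripper=[1,1,1,1,1], travel=[[0,0,0],[0,0,0],[0,0,0],[0,0,0],[0,0,0]], turn=[0.116,0.116,0.116,0.116,0.116])

```text
time_s: 9.47
position: [0.5541, -0.2563, 0.2678]
tool_rot: [3.14, -0.004, 3.009]
wrist_force: [-0.4, -0.3, 0.4]
width: 0.998
grasp_force: 0.0
```

Call:
send_rows(gripper=[1,1,1,1,1], travel=[[0,0,0],[0,0,0],[0,0,0],[0,0,0],[0,0,0]], turn=[0.116,0.116,0.116,0.116,0.116])

```text
time_s: 9.88
position: [0.5541, -0.2563, 0.2678]
tool_rot: [-3.141, -0.004, 2.429]
wrist_force: [0.2, 0.1, 0.0]
width: 0.999
grasp_force: 0.0
```

Call:
send_rows(gripper=[1,1,1,1,1], travel=[[0,0,0],[0,0,0],[0,0,0],[0,0,0],[0,0,0]], turn=[0.116,0.116,0.116,0.116,0])

```text
time_s: 10.3
position: [0.5542, -0.2564, 0.268]
tool_rot: [-3.139, -0.004, 1.969]
wrist_force: [-0.2, -0.7, -0.6]
width: 1.005
grasp_force: 0.0
```

Call:
send_rows(gripper=[1,1,1,1,1], travel=[[0.02,0.008,0],[0.03,0.0125,0],[0.03,0.0125,0],[0.03,0.0125,0],[0.03,0.0125,0]], turn=[0,0,0,0,0])

```text
time_s: 10.72
position: [0.553, -0.1039, 0.2687]
tool_rot: [-3.14, -0.002, 1.973]
wrist_force: [-0.1, 0.5, -0.3]
width: 1.002
grasp_force: 0.0
```

Call:
send_rows(gripper=[1,1,1,1,1], travel=[[0.03,0.0125,0],[0.03,0.0125,0],[0.03,0.0125,0],[0.03,0.0125,0],[0.03,0.0125,0]], turn=[0,0,0,0,0])

```text
time_s: 11.13
position: [0.5521, 0.0587, 0.2689]
tool_rot: [-3.139, -0.001, 1.974]
wrist_force: [0.3, 0.0, 0.2]
width: 0.997
grasp_force: 0.0
```

Call:
send_rows(gripper=[1,1,1,1,1], travel=[[0.03,0.0125,0],[0.03,0.0125,0],[0.03,0.0125,0],[0.03,0.0125,0],[0.03,0.0125,0]], turn=[0,0,0,0,0])

```text
time_s: 11.55
position: [0.5513, 0.2211, 0.2688]
tool_rot: [-3.139, -0.0, 1.974]
wrist_force: [0.8, -1.5, -0.0]
width: 1.001
grasp_force: 0.0
```

Call:
send_rows(gripper=[1,1,1,1,1], travel=[[0.01,0.005,0],[0,0,0],[0,0,0],[0,0,0],[0,0,0]], turn=[0,0,0,0,0])

```text
time_s: 11.97
position: [0.553, 0.2291, 0.2701]
tool_rot: [-3.141, 0.001, 1.97]
wrist_force: [-0.1, -0.9, -0.1]
width: 1.003
grasp_force: 0.0
```

Run:
```python
from h import *
k=calibration("wrist");im=snapshot("wrist");cv2.imwrite("pics/w3.png",im[:,:,::-1])
s=get_state();print(s['position'],s['tool_rot'],s['qpos'])
hsv=cv2.cvtColor(im,cv2.COLOR_RGB2HSV)
for r in regions_of("wrist","thumbscrew"):
    m=r["region"];mm=cv2.dilate(m.astype(np.uint8),np.ones((9,9)))>0
    w=(hsv[...,1]<70)&(hsv[...,2]>120)&mm;print(r["conf"],r["location"],wray(k,r["location"],.18),"reg",wrect(k,m,.185), "white",wrect(k,w,.185))
```

```text
[0.5530139  0.22920672 0.27024901] [-3.14122516e+00  4.85957347e-04  1.96927441e+00] [ 2.77053414e-01  2.91238325e-01  1.37003000e+00 -5.29041444e-04
  1.48063026e+00 -1.21376864e-01]
0.9 [330.0, 232.6] [0.5554695  0.24668314] reg ([553.2, 245.5, 46.8, 14.3, 112.8], [316, 201, 22, 67, 1208]) white ([551.3, 233.1, 28.5, 4.5, 118.3], [312, 230, 8, 40, 197])
0.83 [47.3, 172.1] [0.32385695 0.20588907] reg ([316.0, 201.5, 63.5, 23.0, 15.8], [12, 161, 53, 29, 1179]) white ([305.6, 198.8, 53.2, 30.3, 14.0], [8, 157, 43, 37, 443])
0.74 [277.4, 448.0] [0.5945385  0.03230355] reg ([589.7, 38.1, 35.4, 29.9, 110.3], [259, 435, 32, 24, 578]) white ([576.3, 28.9, 25.6, 5.1, 101.2], [255, 440, 7, 17, 90])
```

View pics/w3.png

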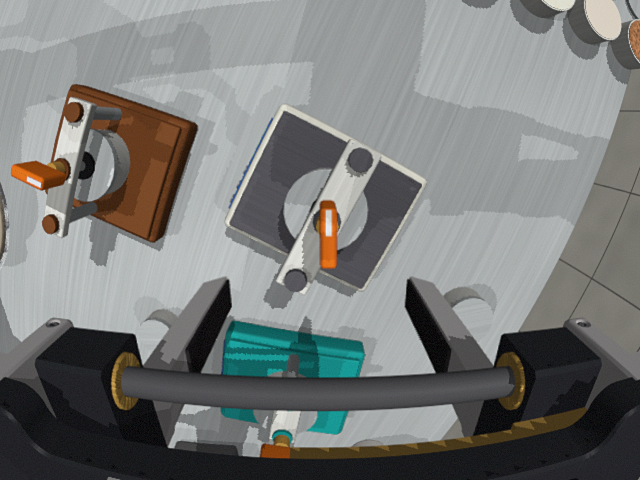

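The shaker under the tool is the white-rimmed one, with its screw at (328,230). The stripe end looks different from the top view, so I enlarge before gripping.

Run:
```python
import cv2,numpy as np
w=cv2.imread("pics/w3.png");t=cv2.imread("pics/top1.png")
f=lambda im,x,y,n:cv2.resize(im[y:y+n,x:x+n],(400,400),interpolation=cv2.INTER_CUBIC)
cv2.imwrite("pics/crop2.png",np.hstack([f(w,280,190,90),f(t,150,195,55)]))
```

```text
(no output)
```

View pics/crop2.png

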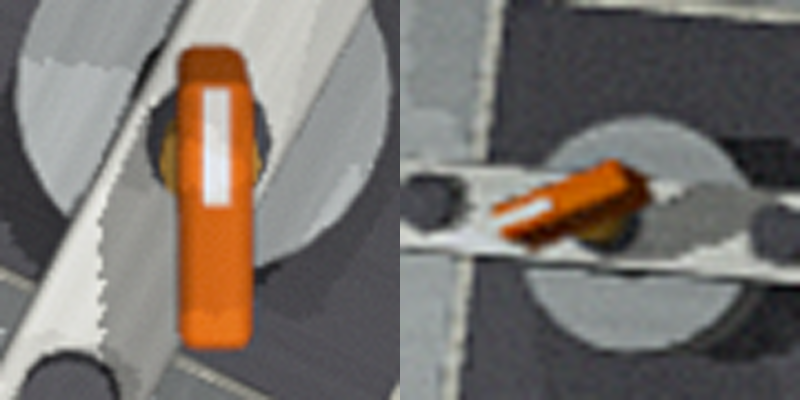

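Run:
```python
from h import *
k=calibration("wrist")
for z in(.184,.1857):
    a,b=wray(k,(329,209.3),z),wray(k,(328.5,267.8),z);c=(a+b)/2
    print(a,b,np.hypot(*(a-b)),np.degrees(np.arctan2(*(a-b)[::-1])),c)
s=get_state();y=s['tool_rot'][2];d=c-s['position'][:2]
print(s['position'],"dx,dy",d@[np.cos(y),np.sin(y)],d@[np.sin(y),-np.cos(y)])
# bridge nuts for shaker yaw / axis
p,q=wray(k,(360,161),.136),wray(k,(296,280),.136);print(p,q,(p+q)/2,np.degrees(np.arctan2(*(p-q)[::-1])))
```

```text
[0.5480826  0.26248947] [0.5643375  0.22384339] 0.041925426462693566 112.81208385744553 [0.55621005 0.24316643]
[0.54790441 0.26277924] [0.56404706 0.22440006] 0.04163587729010342 112.8120838574456 [0.55597574 0.24358965]
[0.55306746 0.22937084 0.27036608] dx,dy 0.011976759218101965 0.008196949382287573
[0.56032778 0.2998793 ] [0.55139514 0.18714214] [0.55586146 0.24351072] 85.46967803369375
```

Both views put the stripe towards +y at 112.8°, and bar and nuts agree on the axis at (0.556, 0.2435). The shaker's yaw is -4.5°, so the screw starts at about 2.05 rad with a grip height of about 0.175. I descend and grip.

Call:
send_rows(gripper=[1,1,1,1,1], travel=[[0.012,0.008,0],[0,0,0.02],[0,0,0.025],[0,0,0.025],[0,0,0.015]], turn=[0,0,0,0,0])

```text
time_s: 12.48
position: [0.5547, 0.2452, 0.1829]
tool_rot: [-3.139, -0.001, 1.971]
wrist_force: [-0.4, -0.4, 0.6]
width: 1.003
grasp_force: 0.0
```

Call:
send_rows(gripper=[1,1,0,0,0], travel=[[0,0,0.01],[0,0,0],[0,0,0],[0,0,0],[0,0,0]], turn=[0,0,0,0,0])

```text
time_s: 12.9
position: [0.5566, 0.2454, 0.1768]
tool_rot: [3.139, 0.0, 1.971]
wrist_force: [0.1, -0.2, 0.6]
width: 0.824
grasp_force: 0.0
```

Call:
send_rows(gripper=[0,0,0,0,0], travel=[[0,0,0],[0,0,0],[0,0,0],[0,0,0],[0,0,0]], turn=[0,0,0,0,0])

```text
time_s: 13.32
position: [0.5556, 0.245, 0.1754]
tool_rot: [3.141, -0.0, 1.971]
wrist_force: [0.4, -0.3, 0.6]
width: 0.464
grasp_force: 0.0
```

Call:
send_rows(gripper=[0,0,0,0,0], travel=[[0,0,0],[0,0,0],[0,0,0],[0,0,0],[0,0,0]], turn=[0,0,0,0,0])

```text
time_s: 13.73
position: [0.5542, 0.2444, 0.1751]
tool_rot: [-3.138, -0.0, 1.971]
wrist_force: [-1.0, -0.9, 2.4]
width: 0.124
grasp_force: 30.0
```

```bash
python3 -c "
from cell import *
s=get_state();print(s['qpos'],s['moment'],s['tool_rot'],s['wrist_force'],s['width'],s['position'])"
```

```text
[ 3.00774316e-01  3.53461675e-01  1.51410911e+00 -3.34268303e-04
  1.27752970e+00 -9.93273208e-02] [-0.05530698  0.04242482  0.04633437] [-3.13807039e+00 -2.97721146e-05  1.97099510e+00] [-0.96566507 -0.93763118  2.38703175] 0.12412433776975364 [0.55415729 0.24442871 0.1751344 ]
```

Call:
send_rows(gripper=[0,0,0,0,0], travel=[[0,0,0.0001],[0,0,0.0001],[0,0,0.0001],[0,0,0.0001],[0,0,0]], turn=[0.1,0.1,0.1,0.1,0])

```text
time_s: 14.15
position: [0.5553, 0.2446, 0.1748]
tool_rot: [-3.141, 0.001, 1.569]
wrist_force: [-1.4, -1.8, 0.9]
width: 0.128
grasp_force: 30.0
```

```bash
python3 -c "
from cell import *
s=get_state();print(s['qpos'],s['moment'],s['tool_rot'],s['wrist_force'],s['width'],s['position'])"
```

```text
[ 3.00626045e-01  3.53828081e-01  1.51431789e+00 -4.56175860e-04
  1.27423518e+00  3.02448058e-01] [-0.24179179  0.24526859 -0.0678244 ] [-3.14096984e+00  6.51227657e-04  1.56910800e+00] [-1.41987412 -1.76230898  0.87701443] 0.1278102173393764 [0.55527863 0.24463773 0.17483091]
```

Call:
send_rows(gripper=[0,0,0,0,0], travel=[[0,0,0.0001],[0,0,0.0001],[0,0,0.0001],[0,0,0.0001],[0,0,0.0001]], turn=[0.1,0.1,0.1,0.1,0.1])

```text
time_s: 14.57
position: [0.5566, 0.2443, 0.1745]
tool_rot: [3.139, 0.0, 1.069]
wrist_force: [1.5, -2.9, -0.4]
width: 0.124
grasp_force: 30.0
```

Call:
send_rows(gripper=[0,0,0,0,0], travel=[[0,0,0.0001],[0,0,0.0001],[0,0,0.0001],[0,0,0],[0,0,0]], turn=[0.1,0.1,0.1,0.1,0])

```text
time_s: 14.98
position: [0.5574, 0.2437, 0.1742]
tool_rot: [3.138, -0.001, 0.671]
wrist_force: [3.0, -4.2, -0.8]
width: 0.126
grasp_force: 30.0
```

```bash
python3 -c "
from cell import *
s=get_state();print(s['qpos'],s['moment'],s['tool_rot'],s['wrist_force'],s['width'],s['position'])"
```

```text
[ 0.2997946   0.35482035  1.51448294 -0.0034357   1.26966004  1.20026501] [-0.69559643 -0.429981   -0.02507955] [ 3.13758024e+00 -1.26023418e-03  6.71343181e-01] [ 2.98710352 -4.19116743 -0.78578367] 0.12639573668924972 [0.55736712 0.24365242 0.1741719 ]
```

Call:
send_rows(gripper=[0,0,0,0,0], travel=[[0,0,0.0001],[0,0,0.0001],[0,0,0.0001],[0,0,0.0001],[0,0,0.0001]], turn=[0.1,0.1,0.1,0.1,0.1])

```text
time_s: 15.4
position: [0.5579, 0.2424, 0.1738]
tool_rot: [3.136, -0.004, 0.171]
wrist_force: [4.3, -6.9, -1.0]
width: 0.127
grasp_force: 30.0
```

```bash
python3 -c "
from cell import *
s=get_state();print(s['qpos'],s['moment'],s['tool_rot'],s['wrist_force'],s['width'],s['joint_torque'])"
```

```text
[ 0.29911918  0.35508935  1.51508642 -0.00614784  1.26850918  1.70120117] [-1.21791405 -0.59188917  0.10730122] [ 3.13614553 -0.00364157  0.17054597] [ 4.31758369 -6.87539695 -1.02687839] 0.12710153688062065 [  4.97473955 -44.80731368 -22.11786926   2.75707617   0.63903574
  -0.88195894]
```

Call:
send_rows(gripper=[0,0,0,0,0], travel=[[0,0,0],[0,0,0],[0,0,0],[0,0,0],[0,0,0]], turn=[0.04,0.04,0.04,0.04,0.04])

```text
time_s: 15.82
position: [0.5579, 0.2419, 0.1736]
tool_rot: [3.136, -0.005, -0.027]
wrist_force: [3.7, -7.4, -1.8]
width: 0.127
grasp_force: 30.0
```

```bash
python3 -c "
from cell import *
s=get_state();print(s['qpos'],s['moment'],s['tool_rot'],s['wrist_force'],s['width'],s['joint_torque'])"
```

```text
[ 0.29883308  0.35520288  1.51530792 -0.0070872   1.26858582  1.89829127] [-1.2476338  -0.60996969  0.08107327] [ 3.13598185 -0.00453474 -0.0265482 ] [ 3.66334865 -7.43649556 -1.81040739] 0.1269906493187224 [  5.46983108 -45.21917582 -22.3990953    3.00356425   0.63626138
  -0.30297669]
```

Call:
send_rows(gripper=[0,0,0,0], travel=[[0,0,0],[0,0,0],[0,0,0],[0,0,0]], turn=[0.03,0.03,0,0])

```text
time_s: 16.15
position: [0.5579, 0.2417, 0.1736]
tool_rot: [3.136, -0.005, -0.085]
wrist_force: [4.7, -7.9, -1.0]
width: 0.127
grasp_force: 30.0
```

```bash
python3 -c "
from cell import *
s=get_state();print(s['qpos'],s['moment'],s['tool_rot'],s['wrist_force'],s['width'],s['joint_torque'])"
```

```text
[ 0.29871123  0.35523909  1.51540976 -0.00729911  1.26865804  1.95630297] [-1.30014881 -0.63071172  0.1180544 ] [ 3.13598766 -0.0047332  -0.08461816] [ 4.7286188  -7.88125479 -1.03029843] 0.12714565270363712 [  5.55762067 -45.2110076  -22.41976082   3.04014198   0.62389059
   0.09832992]
```

Call:
send_rows(gripper=[0,0,0,0], travel=[[0,0,0],[0,0,0],[0,0,0],[0,0,0]], turn=[0.04,0,0,0])

```text
time_s: 16.48
position: [0.5579, 0.2417, 0.1736]
tool_rot: [3.136, -0.005, -0.123]
wrist_force: [4.4, -7.8, -1.1]
width: 0.127
grasp_force: 30.4
```

```bash
python3 -c "
from cell import *
s=get_state();print(s['qpos'],s['moment'],s['tool_rot'],s['wrist_force'],s['width'],s['joint_torque'])"
```

```text
[ 0.29892638  0.35522334  1.5154113  -0.00761936  1.26862767  1.99520974] [-1.28950775 -0.64859279  0.49251347] [ 3.13591523 -0.00511363 -0.12321353] [ 4.40122124 -7.82138071 -1.08066965] 0.12670154930004734 [  5.04356146 -45.18923521 -22.43389428   3.16471048   0.63101431
   0.50736174]
```

The z moment jumps from 0.12 to 0.49 N m, so the screw has reached its seat. One more small nudge confirms it.

Call:
send_rows(gripper=[0,0,0,0], travel=[[0,0,0],[0,0,0],[0,0,0],[0,0,0]], turn=[0.04,0,0,0])

```text
time_s: 16.82
position: [0.5579, 0.2417, 0.1736]
tool_rot: [3.136, -0.005, -0.163]
wrist_force: [5.6, -8.2, -0.8]
width: 0.134
grasp_force: 31.7
```

```bash
python3 -c "
from cell import *
s=get_state();print(s['qpos'],s['moment'],s['tool_rot'],s['wrist_force'],s['width'],s['joint_torque'])"
```

```text
[ 0.29899738  0.3551796   1.51538368 -0.0078111   1.2686214   2.03470671] [-1.28674461 -0.63950042  0.65907519] [ 3.13599215 -0.00548492 -0.16258205] [ 5.61697877 -8.21670419 -0.78894651] 0.13380858522118294 [  4.82277676 -45.1699698  -22.42245018   3.22403222   0.62984079
   0.70840895]
```

Seated: the moment is 0.66 N m and the bar starts to twist in the pads. Seat yaw is about -0.09. Now I back off a quarter turn, to yaw about 1.48.

Call:
send_rows(gripper=[0,0,0,0,0], travel=[[0,0,0],[0,0,-0.0001],[0,0,-0.0001],[0,0,-0.0001],[0,0,-0.0001]], turn=[-0.05,-0.09,-0.1,-0.1,-0.1])

```text
time_s: 17.23
position: [0.5579, 0.2426, 0.1739]
tool_rot: [3.137, -0.003, 0.28]
wrist_force: [4.6, -5.0, -2.7]
width: 0.127
grasp_force: 30.0
```

Call:
send_rows(gripper=[0,0,0,0,0], travel=[[0,0,-0.0001],[0,0,0],[0,0,-0.0001],[0,0,-0.0001],[0,0,-0.0001]], turn=[-0.1,-0.1,-0.1,-0.1,-0.1])

```text
time_s: 17.65
position: [0.5572, 0.2438, 0.1743]
tool_rot: [3.138, -0.001, 0.78]
wrist_force: [1.9, -3.0, -1.1]
width: 0.127
grasp_force: 30.0
```

Call:
send_rows(gripper=[0,0,0,0,0], travel=[[0,0,-0.0001],[0,0,0],[0,0,-0.0001],[0,0,-0.0001],[0,0,-0.0001]], turn=[-0.1,-0.1,-0.1,-0.1,-0.1])

```text
time_s: 18.07
position: [0.556, 0.2446, 0.1746]
tool_rot: [3.141, 0.0, 1.28]
wrist_force: [0.5, -1.7, -0.5]
width: 0.125
grasp_force: 30.0
```

Call:
send_rows(gripper=[0,0,0,0,0], travel=[[0,0,0],[0,0,0],[0,0,0],[0,0,0],[0,0,0]], turn=[-0.1,-0.1,0,0,0])

```text
time_s: 18.48
position: [0.5555, 0.2447, 0.1748]
tool_rot: [-3.142, 0.001, 1.47]
wrist_force: [-0.7, -3.4, 0.8]
width: 0.127
grasp_force: 30.0
```

Run:
```python
from h import *
s=get_state();print(s['moment'],s['tool_rot'],s['wrist_force'],s['width'],s['grasp_force'],s['position'],s['joint_velocities'].round(3))
k=calibration("wrist");im=snapshot("wrist");hsv=cv2.cvtColor(im,cv2.COLOR_RGB2HSV)
cv2.imwrite("pics/w4.png",im[:,:,::-1])
im=snapshot("top");cv2.imwrite("pics/top2.png",im[:,:,::-1])
for n in("small_tin","large_tin","bottle"):print(n,[(r["conf"],r["location"]) for r in regions_of("top",n)][:2])
```

```text
[-0.42433219  0.11710841  0.0536347 ] [-3.14158289e+00  6.16030693e-04  1.47049829e+00] [-0.74088896 -3.38630859  0.76737073] 0.12714195835939293 29.995172917842865 [0.55552969 0.24468248 0.17479062] [-0.001  0.001  0.     0.     0.001  0.   ]
small_tin [(0.73, [284.3, 283.6])]
large_tin [(0.98, [218.6, 143.2])]
bottle [(0.87, [329.5, 140.2])]
```

View pics/w4.png

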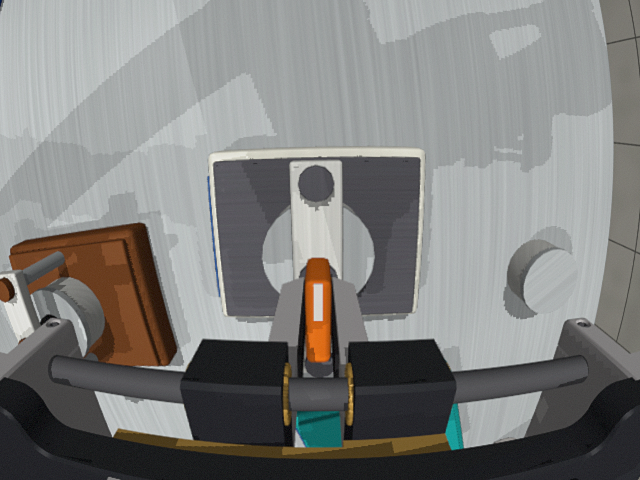

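The bar (318,310) lies along the bridge, which is a quarter turn from the seat. It is gripped at 30 N, still, and the tins and bottle have not moved.

```bash
python3 -c "
from cell import *
print(close_job())"
```

```text
the job is handed in; nothing more can be done
None
```

The job is handed in: the isolator is off, and the thumbscrew was seated, backed off a quarter turn and is still held at 30 N; the two loose tins and the bottle stand where they were. No verdict came back.

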